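Load the leaf drill jig and hold the work clamped

ROBOT

A 6-joint arm with a two-finger parallel gripper is mounted at the origin on a cart in front of the work surface, level with it; the furniture and walls round the work are solid. World frame = base frame: x ahead of the robot, y to its left, z up, the work surface at z = 0. Lengths are in mm, angles in rad, forces in N, time in s.
With the tool pointing down it reaches from about 350 to 800 mm from the base axis. Payload 7.3 kg.
Tool frame: the origin (TCP) lies at the very end of the fingers, on their centre line; the grasp point (between the pads) lies 19 mm behind it; z points along the fingers, y is the line along which they close (so a half turn about z gives the same grasp; the last joint's range is limited). The gripper opens to 85 mm and grips with 20 to 120 N. Pads are 22 mm wide; open, the fingers measure 114 mm over their backs; the gripper's body (76 mm by 85 mm) begins 54 mm behind the grasp point. The pads swing forward as they close: fully open they stand 13 mm farther back than shut.
Start: joints at [-1.281, 0.342, 1.524, -0, 1.275, -0.146], TCP at [221.645, -475.939, 231.322] pointing down, gripper open.
Joint ranges: [-2.53, 2.53], [-0.77, 2.02], [0.04, 2.7], [-1, 4.14], [0.28, 2.66], [-3.11, 3.11]. Speed limits (rad/s): [2.57, 2.57, 3.14, 3.14, 3.14, 3.14].

INTERFACE

Orientations are given as a unit quaternion [w, x, y, z].
In Python, from station import sense, vision, finish_job, finder gives the robot as it stands. The module is installed in compiled form; this text tells all that it offers.
- The arm moves only by the shell command python3 -m handwheel 'ROWS' [OPENING]. ROWS is JSON, one flat list of numbers, 6 for each row, row after row: the shift along the tool's x, y, z in cm, then the turn, a rotation vector about the tool's x, y, z in rad. In form: [tx, ty, tz, ax, ay, az, tx, ty, tz, ax, ay, az, ...]. A call has 1 to 20 rows; each row shifts and turns the commanded pose from where the row before left it, along the tool's axes as they then stand; what a row does not reach is not made up. A row lasts 1/8 s, in which the tool goes at most 62.5 mm and 10.7 degrees, less where a joint would pass 70% of its speed; a pose out of reach is approached as far as the arm can. A call is refused whole if a number of a shift passes 6.25 or a number of a turn 0.188, either way. A call with a gripper value outside its range is refused whole. OPENING is the closure, from 0 (fully open) to 1 (shut), set as the call begins (- or left out, the last holds). The fingers move at their own pace and stop on an object; the grip force is fixed at half the most. Time passes only in rows, so rows that do not move let the fingers close. It gives the time, the measured TCP pose, the force, the opening and the grip force at its end, in the units of the state.
- sense(): the state, without advancing time (a new reading comes with each control period).
- vision.snapshot(name): name is "side" or "top"; returns (picture, depth): 480x640x3 uint8, red, green, blue; 480x640 float32, mm along the optical axis (not along the pixel's ray), 0 where there is no reading.
- vision.camera_model(name): a dict with "camera_matrix" (3x3 intrinsics, pixels), "R" (3x3) and "t" (3): a world point X has camera coordinates R X + t. Camera axes: x right, y down, z forward; pixel columns grow to the right and rows downward; lengths in mm; the calibration is good to about 2 mm. A picture is of the moment at which its call begins. camera_model takes no time and is no camera call.
- finish_job(): hands the job in; it is judged then, once.
Trained networks look in the newest picture that a camera, given by its name, has taken for a name from the list of things; names that differ only in an ending like _2 or _b are one class to them, and where a whole thing is asked for, a point or a joint stands for the part that bears it (a point fixed in the world has none). Each returns a list of dicts, best first, with "p" (0 to 1); they miss things now and then, are a little off and sometimes report something else, mostly with a low value. They report only what shows in the picture. A call takes as long as a camera call. They do not tell look-alikes from the thing itself.
- finder.cut_out(camera, target): "pixels" (480x640 bool, what is visible of it) and "extent" ([centre column, centre row, width, height] in pixels, round what is visible of it).
- finder.mark_of(camera, target): "xy" ([column, row] in pixels: a listed point, or the origin of a listed thing).
The state is a dict: "t": time; "joint_pos": joint angles; "qvel": joint speeds; "effort": joint torques, N m; "tool_pos": TCP position; "ee_rot": TCP orientation; "contact_force": force on the tool from outside, world axes, zero at the start; "moment": the same for the moment, N m; "grip_width": opening from 0.0 (shut) to 1.0 (fully open); "grip_force": force on a finger pad.
Only numpy, scipy, OpenCV 4.12 (cv2) and the standard library are available. Lean on these libraries where they do the work, as an engineer would, in place of code of your own. Each camera call takes 0.05 s, during which the arm holds its last target. There are 200 camera calls.

TASK

I am about to drill this wooden strip, so hold it for me in the drill jig: slide it along the jig's bed, without lifting it, in between the two steel rails until its end is fully home against the steel stop. Only then let go of the strip and press the black palm pad of the spring-lifted blue leaf down until the sprung foot bears on the strip and its indicator stem stands about half-way up out of the brass sleeve, with the green band showing and the red band still hidden. Finish while still holding it pressed there, and leave the other things on the bench where they are.

Things in the scene. Friction and masses are not known exactly. Their poses are not given: they have to be found in the camera images.
- drill_jig: Aluminium drill jig fixed to the bench, yaw 0.4 to 0.8 rad. Origin: on the bench, on the channel's centre line. x points away from the robot (palm pad to hinge), y along the channel to the near left; the stop is at its far right end (-y); z up. The bed's top is at z = 12 mm, x -42..42, y -125..155 mm. With the strip fully home, the strip's origin is at jig x = 0, y = -45, z = 12 mm.
- jig_entry (a point): Entrance of the channel, on the bed (jig x = 0, y = -19, z = 12 mm); axes as the jig's. Two steel rails, 8 mm high (top at jig z = 20 mm), at x = +-24 to +-34 mm, y -35..-101 mm, leave a channel 48 mm wide; from y = -35 to -19 mm they flare to about 56 mm.
- jig_stop (a point): Middle of the lower edge of the stop's face, on the bed (jig x = 0, y = -100, z = 12 mm); axes as the jig's. The stop is a steel block, top at jig z = 26 mm.
- jig_hinge (a point): Middle of the leaf's hinge pin (jig x = 75, y = -80, z = 50 mm), axes as the jig's; the pin lies along y. The blue leaf, 34 mm wide (jig y -97..-63), reaches from here over the channel towards the robot. 83 mm from the pin a brass sleeve, 21 mm wide and 12 mm high, stands on it; the sprung foot hangs below it.
- jig_pad (a point): Centre of the top face of the black palm pad at the leaf's free end: 175 mm from the pin along the leaf and 10 mm above its middle plane. Pad 34 (x, along leaf) x 70 (y) x 16 mm. It tips with the leaf: at rest at jig x = -86, z = 119 mm, leaf level at x = -100, z = 60 mm. It takes 3 to 5 N until the foot meets the strip, about 12 N at half-way.
- jig_leaf (a joint): Leaf hinge, rad: 0 = up at rest, where its spring lifts it (leaf sloping up 0.35 rad to the pad); grows as the pad is pressed; 0.35 = leaf level; ends at 0.50. With the strip beneath, the foot meets it at about 0.25 and is half-way in at about 0.35.
- jig_foot (a joint): Sprung foot, m: 0 = fully out (stem flush with the brass sleeve); grows as the strip pushes the foot up and its stem out of the sleeve. The stem's green band begins to show at 0.004, the red one below it at 0.012; bottoms at 0.016; half-way is 0.008. Its spring gives 4 N at 0 plus 1.3 N per mm.
- work_strip: Loose wooden strip (light brown offcut), 45 (x) x 110 (y) x 20 (z) mm, about 0.09 kg. Origin: centre of its underside. It starts lying on the bed outside the rails, skewed by up to 0.2 rad, its y axis roughly along the jig's y.
- copper_cup: Small copper cup, 64 mm wide, 45 mm high; bystander, origin centre of underside.
- jar: White jar with blue lid, 69 mm wide, 77 mm high; bystander, origin centre of underside.
- form_block: Maple forming block with a saddle cut, 64 x 78 x 30 mm; bystander, origin centre of underside.
Mind the look-alikes: they are no part of the job. What is shaped like the work_strip but pink is not meant.

How it is judged:
By the outcome, as a careful person would: the job done as asked, in the order asked, and still so for the second after the job is handed in, while the arm keeps its last pose, push and grip.
It also fails if it takes over 48 s, if anything falls off the work surface, if the arm or the gripper's body presses on something with over 40 N, if the wrist force passes 120 N, or if a joint passes its speed limit or range.

## Working session

There is one attempt and no reset: what is moved stays moved. The work goes in short steps, Python scripts to look and compute and a shell command to move; the robot and the scene stay as the last step left them, time stands still between calls to the robot, and variables do not carry over. Pictures are saved under pics/ and viewed, at most 10 in all, crops included, and the job is handed in when it is done.

```bash
mkdir -p pics; cat > h.py <<'E'
import numpy as np, cv2
from station import sense, vision, finder
def ray(cam,uv):
    m=vision.camera_model(cam);K=np.array(m['camera_matrix']);R=np.array(m['R']);t=np.array(m['t']).ravel()
    d=R.T@np.linalg.solve(K,[uv[0],uv[1],1.]);return -R.T@t,d
def atz(cam,uv,z):
    o,d=ray(cam,uv);return o+d*(z-o[2])/d[2]
def cloud(cam,D,mask):
    m=vision.camera_model(cam);K=np.array(m['camera_matrix']);R=np.array(m['R']);t=np.array(m['t']).ravel()
    v,u=np.nonzero(mask&(D>0));z=D[v,u];p=np.linalg.solve(K,np.vstack([u*z,v*z,z]));return (R.T@(p-t[:,None])).T
E
python3 - <<'E'
from h import *
np.set_printoptions(precision=1,suppress=True)
for c in('top','side'):
    P,D=vision.snapshot(c);cv2.imwrite(f'pics/{c}0.png',P[:,:,::-1]);np.save(f'{c}0.npy',D)
    o,d=ray(c,(320,240));print(c,o,d)
    for n in('jig_entry','jig_stop','jig_hinge','jig_pad','drill_jig'):
        for r in finder.mark_of(c,n)[:2]:print(n,r['p'],np.array(r['xy']))
    for n in('work_strip',):
        for r in finder.cut_out(c,n)[:3]:
            q=cloud(c,D,r['pixels']);print(n,r['p'],r['extent'],np.median(q,0))
print(sense())
E
```

```text
top [ 317.3 -108.2 1484.8] [ 0.1  0.  -1. ]
jig_entry 0.83 [335.3 219. ]
jig_stop 0.66 [345.2 190.8]
jig_hinge 0.59 [321.  189.1]
jig_hinge 0.17 [344.9 191.1]
jig_pad 0.79 [371.9 199.6]
drill_jig 0.94 [327.3 225.3]
work_strip 0.91 [328.0, 235.7, 19.7, 33.6] [ 525.5 -122.2   31.3]
work_strip 0.62 [252.7, 300.9, 26.8, 40.3] [333.   99.4  18.9]
work_strip 0.6 [198.1, 291.4, 36.1, 20.8] [351.2 263.1  19. ]
side [ 879.4 -866.1  931.9] [-0.3  0.6 -0.7]
jig_stop 0.79 [365.3 311. ]
jig_hinge 0.8 [383.3 280.9]
jig_pad 0.65 [330.7 299. ]
drill_jig 0.91 [332.4 292. ]
work_strip 0.94 [289.5, 198.1, 44.0, 10.9] [330.3  92.6  19.1]
work_strip 0.74 [319.0, 274.9, 52.0, 30.3] [ 528.9 -131.7   31.1]
work_strip 0.6 [320.4, 168.6, 20.1, 26.0] [350.8 241.6  19.4]
{'t': 0.7, 'joint_pos': array([-1.3,  0.3,  1.5, -0. ,  1.3, -0.1]), 'qvel': array([ 0., -0.,  0.,  0.,  0., -0.]), 'effort': array([  0. , -43.3, -24.6,  -0. ,   0. ,   0. ]), 'tool_pos': array([ 221.6, -475.9,  231.4]), 'ee_rot': array([ 0. ,  1. ,  0.2, -0. ]), 'contact_force': array([-0.4,  0.2, -0.1]), 'moment': array([-0.1,  0. , -0. ]), 'grip_force': 0.0, 'grip_width': 1.0031594706943738}
```

View pics/top0.png

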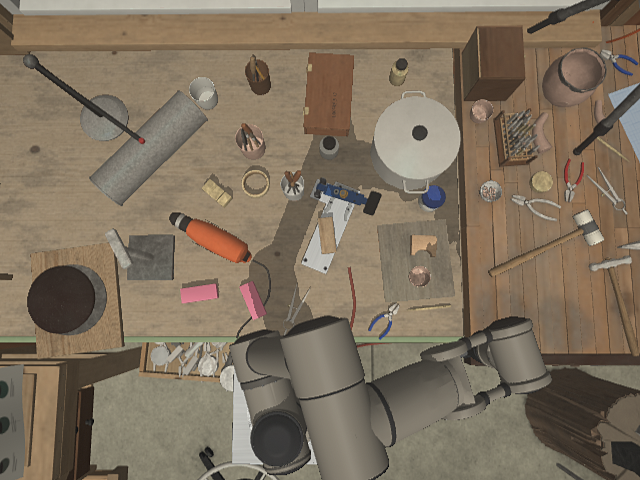

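View pics/side0.png

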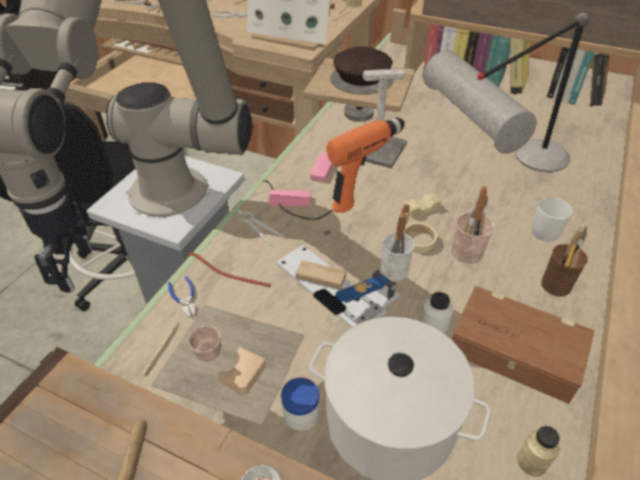

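The top view shows the jig at about (335,225) with its leaf at (345,190), pad at (372,203), and the strip at (328,236). The side view shows the strip at (320,274), and the pad at (330,299). Things that could be taken for the strip are brown at top (328,236), pink at (252,300) and pink at (198,292). I choose the brown one on the bed. Next I fit the jig pose and check it in a crop.

```bash
cat > fit.py <<'E'
from h import *
from scipy.optimize import least_squares
J={'jig_entry':(0,-19,12),'jig_stop':(0,-100,12),'jig_hinge':(75,-80,50),'jig_pad':(-86,-80,119),'drill_jig':(0,0,0)}
def proj(c,X):
    m=vision.camera_model(c);q=np.array(m['R'])@np.asarray(X).T+np.array(m['t']).reshape(3,1);q=np.array(m['camera_matrix'])@q;return (q[:2]/q[2]).T
def W(p,X):
    c,s=np.cos(p[2]),np.sin(p[2]);X=np.atleast_2d(X).astype(float);return np.c_[p[0]+c*X[:,0]-s*X[:,1],p[1]+s*X[:,0]+c*X[:,1],X[:,2]]
def inv(p,X):
    c,s=np.cos(p[2]),np.sin(p[2]);X=np.atleast_2d(X);d=X[:,:2]-p[:2];return np.c_[c*d[:,0]+s*d[:,1],-s*d[:,0]+c*d[:,1],X[:,2]]
E
python3 - <<'E'
from fit import *
np.set_printoptions(precision=3,suppress=True)
obs={}
for c in('top','side'):
    P,D=vision.snapshot(c)
    for n in J:
        r=finder.mark_of(c,n)
        if r and r[0]['p']>.5: obs[c,n]=r[0]['xy']
def f(p): return np.concatenate([(proj(c,W(p,J[n]))[0]-o) for (c,n),o in obs.items()])
s=least_squares(f,[520,-120,.6],loss='soft_l1');p=s.x;print(p);print(dict(zip(obs,f(p).reshape(-1,2).round(1))))
np.save('jig.npy',p)
for c in('top','side'):
    P,D=vision.snapshot(c)
    r=[k for k in finder.cut_out(c,'work_strip')if k['p']>.3]
    r=min(r,key=lambda k:np.linalg.norm(np.median(cloud(c,D,k['pixels']),0)[:2]-p[:2]))
    q=cloud(c,D,r['pixels']);q=q[abs(q[:,2]-32)<4];jq=inv(p,q);print(c,len(q),np.median(q[:,2]),'strip rect jig',cv2.minAreaRect(jq[:,:2].astype(np.float32)))
    # bed points
    v,u=np.mgrid[:480,:640];a=cloud(c,D,D>0);j=inv(p,a);k=(abs(j[:,0])<60)&(j[:,1]>-10)&(j[:,1]<175)&(abs(a[:,2]-12)<4)
    print('bed',cv2.minAreaRect(j[k,:2].astype(np.float32)),np.median(a[k,2]),np.percentile(j[k,0],[2,98]),np.percentile(j[k,1],[2,98]))
    S=6;cx,cy=proj(c,W(p,(0,0,0)))[0].astype(int);x0,y0=cx-65,cy-50
    I=cv2.resize(P[y0:y0+100,x0:x0+130],None,fx=S,fy=S,interpolation=2)[:,:,::-1].copy()
    def L(X,col):cv2.polylines(I,[((proj(c,W(p,X))-[x0,y0]+.5)*S).astype(int)],True,col,1)
    L([(-42,-125,12),(42,-125,12),(42,155,12),(-42,155,12)],(0,255,0))
    for s_ in(1,-1):L([(s_*24,-35,20),(s_*34,-35,20),(s_*34,-101,20),(s_*24,-101,20)],(0,0,255))
    L([(-92,-115,119-6),(-92,-45,113),(-80,-45,120),(-80,-115,120)],(255,0,255))
    cv2.imwrite(f'pics/crop_{c}.png',I)
E
```

```text
[ 567.089 -143.519   26.324]
{('top', 'jig_entry'): array([ 1.6, -2.8]), ('top', 'jig_stop'): array([ 1.8, -0.5]), ('top', 'jig_hinge'): array([-1.1, -2.9]), ('top', 'jig_pad'): array([-1.4,  2.1]), ('top', 'drill_jig'): array([3.4, 0.6]), ('side', 'jig_entry'): array([-2. , -1.1]), ('side', 'jig_stop'): array([-0. ,  1.1]), ('side', 'jig_hinge'): array([-0.7, -2.1]), ('side', 'jig_pad'): array([0.3, 0.6]), ('side', 'drill_jig'): array([ 2.5, -1.9])}
top 22 30.450063351502955 strip rect jig ((37.01592254638672, -11.689308166503906), (218.63327026367188, 102.58875274658203), 84.85160827636719)
bed ((-6.0443115234375, 81.66136169433594), (105.02782440185547, 183.49392700195312), 0.15681280195713043) 11.711156184395705 [-37.261  44.627] [ -6.484 151.343]
side 718 31.7268172986373 strip rect jig ((1.010446548461914, 44.870361328125), (50.113990783691406, 110.68818664550781), 28.662046432495117)
bed ((1.2776222229003906, 73.25892639160156), (165.7709197998047, 86.52679443359375), 89.52839660644531) 11.992039240977787 [-40.258  41.946] [ -7.517 152.854]
```

View pics/crop_top.png

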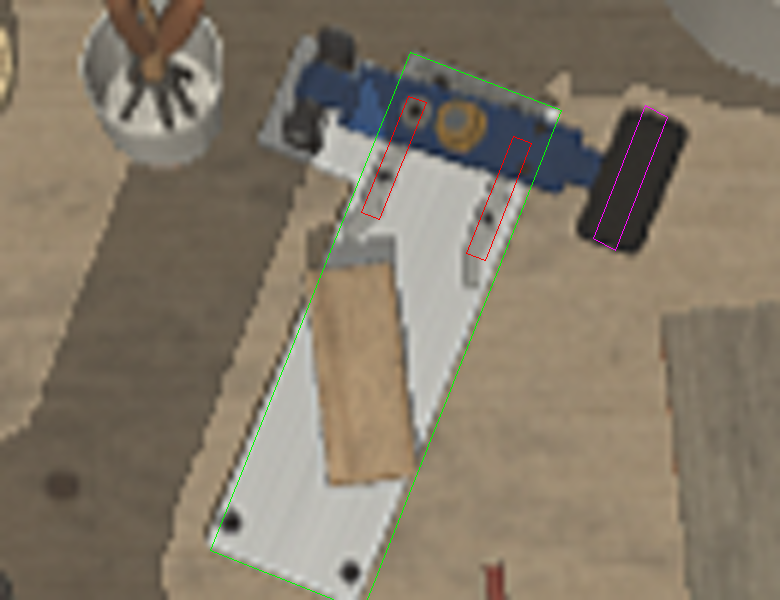

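View pics/crop_side.png

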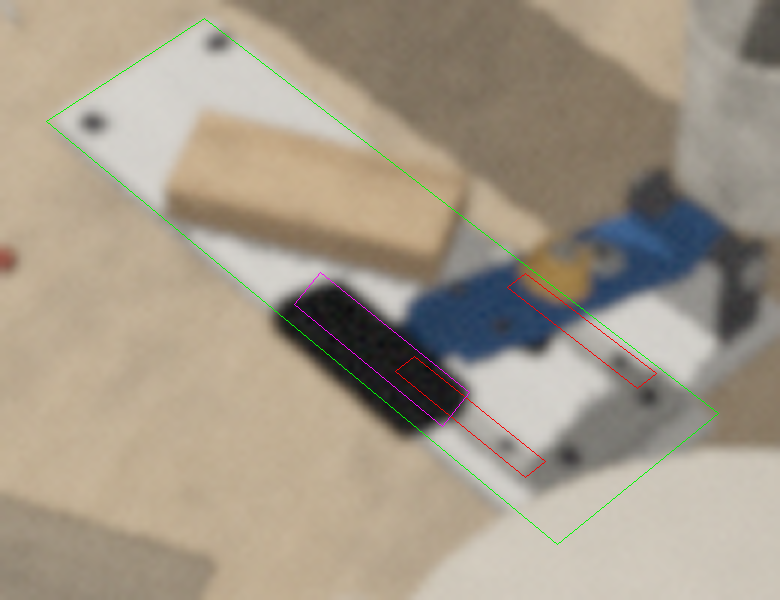

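The crop confirms the brown strip on the jig's bed, at crop px (360,370), while the pink ones lie off the jig. The jig fit is a few mm off on its right side, so I refine it with depth.

```bash
python3 - <<'E'
from fit import *
from scipy.spatial.transform import Rotation as Ro
np.set_printoptions(precision=2,suppress=True)
p=np.load('jig.npy');p[2]%=2*np.pi
for c in('top','side'):
    D=np.load(c+'0.npy');a=cloud(c,D,D>0);j=inv(p,a)
    print(c)
    for lo in range(-125,155,20):
        k=(abs(j[:,1]-lo-10)<10)&(abs(j[:,0])<60)&(a[:,2]>7.5)&(a[:,2]<17)
        r=(abs(j[:,1]-lo-10)<10)&(abs(j[:,0])<45)&(a[:,2]>17.5)&(a[:,2]<28)
        if k.sum()>5:print(lo+10,k.sum(),np.percentile(j[k,0],[3,97]),'hi',[(round(np.median(j[r&(s*j[:,0]>10),0]),1),int((r&(s*j[:,0]>10)).sum())) for s in(1,-1)if (r&(s*j[:,0]>10)).any()])
    k=(abs(j[:,0])<30)&(j[:,1]>100)&(j[:,1]<200)&(a[:,2]>7.5)&(a[:,2]<17);print('yend',np.percentile(j[k,1],[98,99.5]))
    k=(abs(j[:,0])<45)&(abs(j[:,1]-45)<90)&(abs(a[:,2]-32)<2.5)&(j[:,1]>-40)
    if c=='side':
        k&=j[:,1]>-25
    print('strip',cv2.minAreaRect(j[k,:2].astype(np.float32)),j[k].mean(0),np.median(a[k,2]), k.sum())
    k=(abs(j[:,0]+86)<25)&(abs(j[:,1]+80)<50)&(a[:,2]>100)&(a[:,2]<140);print('pad',np.median(j[k],0),np.percentile(j[k,1],[2,98]),np.percentile(j[k,0],[2,98]),k.sum())
    w=W(p,(-100,-80,0))[0];k=(np.hypot(*(a[:,:2]-w[:2]).T)<130)&(a[:,2]>130);print('tall near pad',k.sum(),a[k].max(0) if k.any() else '')
print(p)
s=sense();T=Ro.from_quat(s['ee_rot'],scalar_first=True).as_matrix();print(T)
E
```

```text
top
-115 30 [-41.04  51.4 ] hi [(np.float64(23.6), 17), (np.float64(-20.9), 9)]
-75 102 [-37.68  56.28] hi [(np.float64(29.8), 10), (np.float64(-29.8), 6)]
-55 136 [-38.29  56.46] hi [(np.float64(30.8), 19), (np.float64(-26.9), 13)]
-35 116 [-37.88  41.6 ] hi [(np.float64(33.3), 19), (np.float64(-26.8), 19)]
-15 131 [-36.95  42.23] hi [(np.float64(31.6), 3), (np.float64(-31.4), 8)]
5 69 [-37.89   0.38] hi [(np.float64(25.5), 15), (np.float64(-28.4), 3)]
25 60 [-37.45  44.12] hi [(np.float64(18.6), 7), (np.float64(-20.4), 3)]
45 63 [-37.78  44.23] hi [(np.float64(18.3), 4), (np.float64(-14.9), 3)]
65 53 [-36.33  44.34] hi [(np.float64(27.1), 8), (np.float64(-24.1), 4)]
85 88 [-35.27  43.78] hi [(np.float64(31.4), 5), (np.float64(-31.1), 7)]
105 145 [-35.1   43.79] hi [(np.float64(21.9), 1), (np.float64(-29.2), 4)]
125 160 [-34.85  43.4 ] hi [(np.float64(-32.6), 3)]
145 135 [-34.72  43.9 ] hi [(np.float64(32.3), 2), (np.float64(-25.7), 3)]
yend [176.27 193.61]
strip ((3.5157203674316406, 44.27414321899414), (44.843292236328125, 109.07465362548828), 27.96636962890625) [ 2.11 45.76 31.96
[... 595 characters left out ...]
float64(-13.6), 18)]
45 74 [-41.1  -17.56] hi [(np.float64(27.5), 2), (np.float64(-22.4), 28)]
65 48 [-40.65  42.07] hi [(np.float64(13.1), 1), (np.float64(-32.1), 29)]
85 66 [-40.33  42.56] hi [(np.float64(-41.5), 15)]
105 133 [-38.37  41.99] hi []
125 208 [-39.17  40.61] hi []
145 200 [-37.78  42.07] hi [(np.float64(25.2), 2)]
yend [153.46 155.35]
strip ((1.2882986068725586, 44.459346771240234), (48.96728515625, 110.07575988769531), 28.444332122802734) [ 1.21 44.17 31.89] 31.815873999728385 613
pad [-92.93 -82.8  118.98] [-112.85  -47.79] [-105.6  -64.2] 507
tall near pad 708 [ 733.76 -272.69  160.58]
[ 567.09 -143.52    1.19]
[[ 0.91  0.42  0.  ]
 [ 0.42 -0.91 -0.  ]
 [-0.    0.   -1.  ]]
```

```bash
cat > go.py <<'E'
from fit import *
from scipy.spatial.transform import Rotation as Ro
np.set_printoptions(precision=2,suppress=True)
p=np.load('jig2.npy')
def rel(w,yaw=None):
    "tool-axis shift (cm) to world w, and tool-z turn bringing tool y to jig-frame-free angle yaw (mod pi)"
    s=sense();T=Ro.from_quat(s['ee_rot'],scalar_first=True).as_matrix()
    a=np.arctan2(T[1,1],T[0,1]);tz=None
    if yaw is not None:tz=-((yaw-a+np.pi/2)%np.pi-np.pi/2)
    print('shift',T.T@(np.array(w)-s['tool_pos'])/10,'turn z',tz)
def st():
    s=sense();T=Ro.from_quat(s['ee_rot'],scalar_first=True).as_matrix();a=np.arctan2(T[1,1],T[0,1])
    print(s['t'],s['tool_pos'],'jig',inv(p,s['tool_pos'])[0],'yaw-jig',(a-p[2]+np.pi/2)%np.pi-np.pi/2,'F',s['contact_force'],'w',s['grip_width'],s['grip_force'],'tilt',T[:,2],'q',s['joint_pos'])
E
python3 - <<'E'
import numpy as np
from fit import *
p0=np.load('jig.npy');p0[2]%=2*np.pi
p=np.r_[W(p0,(1.8,0,0))[0][:2],p0[2]-.013];np.save('jig2.npy',p)
import go
c=inv(p,W(p0,(2.4,44.4,0)))[0];sk=np.deg2rad(28.2)+.013;np.save('strip.npy',np.r_[c[:2],sk])
g=c+38*np.array([-np.sin(sk),np.cos(sk),0]);w=W(p,g)[0];print(p,c,sk,'grasp jig',g,'world',w)
go.rel(np.r_[w[:2],150],p[2]+sk);go.rel(np.r_[w[:2],20])
E
```

```text
[ 567.76 -141.85    1.18] [ 0.02 44.4   0.  ] 0.5051828490624009 grasp jig [-18.37  77.66   0.  ] world [ 488.98 -129.12    0.  ]
shift [ 38.87 -20.16   8.13] turn z 0.32297963022430576
shift [ 38.88 -20.16  21.13] turn z None
```

```bash
python3 -m handwheel '[3.9,-2.0,0.8,0,0,0,3.9,-2.0,0.8,0,0,0,3.9,-2.0,0.8,0,0,0,3.9,-2.0,0.8,0,0,0,3.9,-2.0,0.8,0,0,0,3.9,-2.0,0.8,0,0,0,3.9,-2.0,0.8,0,0,0,3.9,-2.0,0.8,0,0,0,3.9,-2.0,0.8,0,0,0,3.9,-2.0,0.8,0,0,0,0,0,0,0,0,0.16,0,0,0,0,0,0.16,0,0,0,0,0,0]' 0
python3 - <<'E'
import go
from go import *
st();s=np.load('strip.npy');w=W(p,(-18.4,77.7,0))[0];rel(np.r_[w[:2],19.5],p[2]+s[2])
E
```

```text
t: 3.12
tool_pos: [490.9, -129.9, 151.3]
ee_rot: [0.0, 0.998, 0.059, -0.0]
contact_force: [-0.0, -0.4, -0.4]
grip_width: 1.001
grip_force: 0.0
3.125 [ 490.85 -129.89  151.27] jig [-18.36  75.63 151.27] yaw-jig 0.509921771597492 F [-0.   -0.36 -0.37] w 1.0011744257113093 0.0 tilt [-0. -0. -1.] q [-0.41  0.39  1.69 -0.    1.06  1.04]
shift [-0.18 -0.1  13.18] turn z 0.004738922535091561
```

```bash
python3 -m handwheel '[-0.2,-0.1,3.3,0,0,0,0,0,3.3,0,0,0,0,0,3.3,0,0,0,0,0,2.2,0,0,0,0,0,1.1,0,0,0,0,0,0,0,0,0]' 0 && python3 -m handwheel '[0,0,0,0,0,0,0,0,0,0,0,0,0,0,0,0,0,0,0,0,0,0,0,0,0,0,0,0,0,0,0,0,0,0,0,0]' 1
python3 - <<'E'
from go import *
st()
P,D=vision.snapshot('side');cx,cy=proj('side',W(p,(0,0,0)))[0].astype(int);cv2.imwrite('pics/g1.png',cv2.resize(P[cy-60:cy+50,cx-75:cx+70],None,fx=5,fy=5,interpolation=2)[:,:,::-1])
E
```

```text
t: 3.88
tool_pos: [488.5, -129.3, 19.0]
ee_rot: [-0.0, 0.998, 0.058, -0.0]
contact_force: [-0.4, 0.3, -0.7]
grip_width: 0.998
grip_force: 0.0
t: 4.62
tool_pos: [489.2, -129.4, 20.5]
ee_rot: [0.0, 0.998, 0.058, 0.001]
contact_force: [-0.3, -0.2, 5.7]
grip_width: 0.507
grip_force: 61.2
4.625 [ 489.23 -129.43   20.49] jig [-18.55  77.3   20.49] yaw-jig 0.5085817323831874 F [-0.29 -0.22  5.75] w 0.5072855298804558 61.23349070549011 tilt [ 0. -0. -1.] q [-0.41  0.58  1.82 -0.    0.74  1.04]
```

View pics/g1.png

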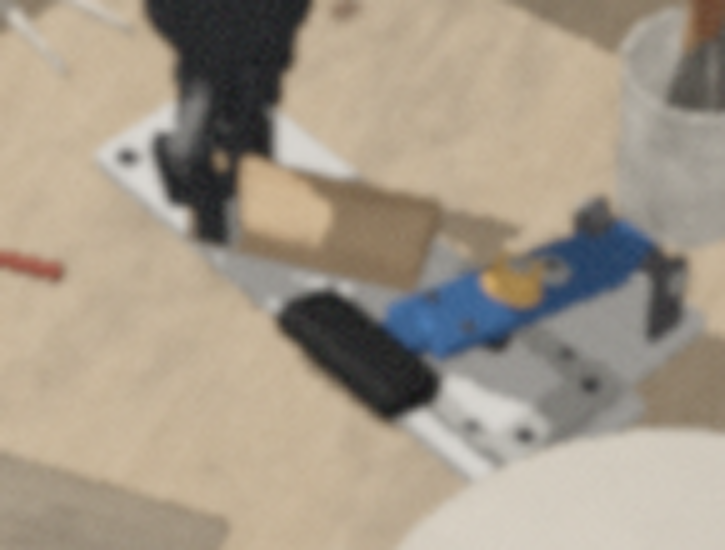

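The fingers hold the strip's rear at about (215,190), flat on the bed. Next I centre it on the channel and square it.

```bash
python3 -m handwheel '[-0.35,-1.25,0,0,0,0,-0.35,-1.25,0,0,0,0,0,0,0,0,0,0.1,0,0,0,0,0,0.1,0,0,0,0,0,0.1,0,0,0,0,0,0.1,0,0,0,0,0,0.11,0,0,0,0,0,0]'
python3 - <<'E'
from go import *
st();w=W(p,(0,75,19.5))[0];rel(w,p[2])
for c in('top','side'):
    P,D=vision.snapshot(c);a=cloud(c,D,D>0);j=inv(p,a)
    for y in range(-10,80,15):
        k=(abs(j[:,1]-y)<8)&(abs(j[:,0])<45)&(abs(a[:,2]-32)<3);
        if k.sum()>8:print(c,y,k.sum(),np.percentile(j[k,0],[3,50,97]))
    k=(abs(j[:,0])<20)&(abs(a[:,2]-32)<3)&(j[:,1]>-30)&(j[:,1]<60);print('front y',np.percentile(j[k,1],[1,3]))
    if c=='top':cx,cy=proj(c,W(p,(0,0,0)))[0].astype(int);cv2.imwrite('pics/g2.png',cv2.resize(P[cy-45:cy+45,cx-50:cx+60],None,fx=6,fy=6,interpolation=2)[:,:,::-1])
E
```

```text
t: 5.68
tool_pos: [479.7, -105.0, 20.5]
ee_rot: [0.0, 0.981, -0.196, 0.001]
contact_force: [-0.5, 0.6, 8.0]
grip_width: 0.506
grip_force: 61.8
5.675 [ 479.68 -105.01   20.51] jig [ 0.35 95.47 20.51] yaw-jig -0.0028452605604849524 F [-0.47  0.58  8.04] w 0.5057290694784159 61.80521607398987 tilt [ 0. -0. -1.] q [-0.37  0.56  1.86  0.    0.71  1.59]
shift [2.05 0.03 0.11] turn z -0.0028452605604849524Traceback (most recent call last):
  File "<stdin>", line 8, in <module>
    return _quantile_unchecked(
        a, q, axis, out, overwrite_input, method, keepdims, weights)
    return _ureduce(a,
                    func=_quantile_ureduce_func,
    ...<5 lines>...
                    overwrite_input=overwrite_input,
                    method=method)
    r = func(a, **kwargs)
    result = _quantile(arr,
                       quantiles=q,
    ...<2 lines>...
                       out=out,
                       weights=wgt)
    slices_having_nans = np.isnan(arr[-1, ...])
                                  ~~~^^^^^^^^^
IndexError: index -1 is out of bounds for axis 0 with size 0
```

```bash
cat > chk.py <<'E'
from go import *
import sys
st();P,D=vision.snapshot('side');a=cloud('side',D,D>0);j=inv(p,a)
for y in range(-40,80,10):
    k=(abs(j[:,1]-y)<6)&(abs(j[:,0])<45)&(abs(a[:,2]-32)<2.5)
    if k.sum()>8:print(y,k.sum(),np.percentile(j[k,0],[4,50,96]))
k=(abs(j[:,0])<18)&(abs(a[:,2]-32)<2.5)&(j[:,1]>-70)&(j[:,1]<80)
if k.sum():print('front y',np.percentile(j[k,1],[1,3]),cv2.minAreaRect(j[k,:2].astype(np.float32)))
cx,cy=proj('side',W(p,(0,-10,0)))[0].astype(int);x0,y0=cx-65,cy-50
I=cv2.resize(P[y0:y0+100,x0:x0+130],None,fx=6,fy=6,interpolation=2)[:,:,::-1].copy()
for s in(1,-1):
  for X in([(s*24,-35,20),(s*34,-35,20),(s*34,-101,20),(s*24,-101,20)],[(s*22.5,-100,32),(s*22.5,100,32)]):cv2.polylines(I,[((proj('side',W(p,X))-[x0,y0]+.5)*6).astype(int)],True,(0,0,255),1)
cv2.imwrite(sys.argv[1],I)
E
python3 chk.py pics/g2.png
```

```text
5.725 [ 479.66 -105.06   20.51] jig [ 0.3  95.46 20.51] yaw-jig -0.001991870269766771 F [-0.08 -0.5   8.76] w 0.5094774894677353 61.807215213775635 tilt [ 0. -0. -1.] q [-0.37  0.56  1.86  0.    0.71  1.59]
0 26 [-22.11  -6.52  18.83]
10 72 [-22.2   -0.96  19.18]
20 64 [-21.67  -3.9   20.01]
30 68 [-21.5   -1.89  20.04]
40 60 [-21.14  -1.79  18.81]
50 66 [-22.58  -1.65  19.64]
60 59 [-22.61  -5.91  20.12]
70 57 [-21.59  -2.49  17.94]
front y [2.41 4.16] ((-0.09753608703613281, 40.52562713623047), (35.734046936035156, 78.83072662353516), 0.041171036660671234)
```

View pics/g2.png

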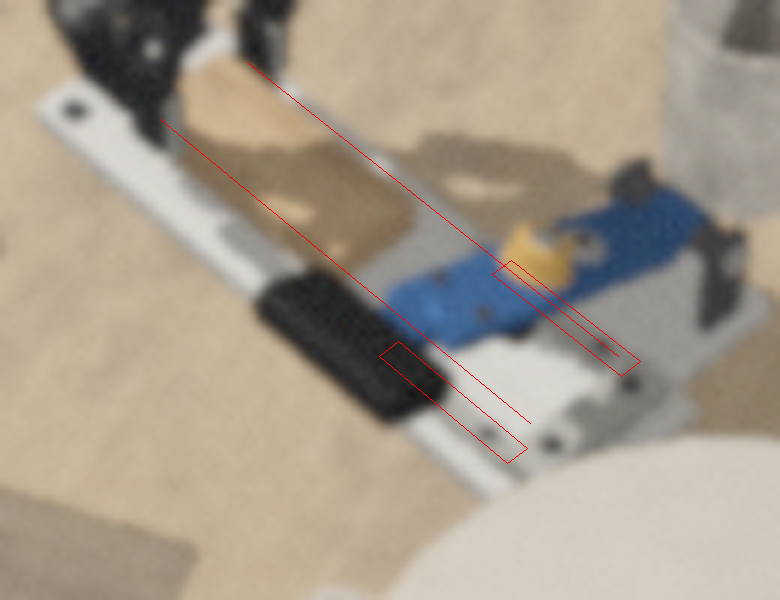

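The strip at crop (300,190) is parallel to the channel, centred, with its front at y≈2.5. I slide it in and watch the force.

```bash
python3 -m handwheel '[1,0,0,0,0,0,1,0,0,0,0,0,1,0,0,0,0,0,0.8,0,0,0,0,0,0.8,0,0,0,0,0,0,0,0,0,0,0]'; python3 -c "from go import *;st()"; python3 -m handwheel '[0.8,0,0,0,0,0,0.8,0,0,0,0,0]'; python3 -c "from go import *;st()"
```

```text
t: 6.52
tool_pos: [520.7, -122.0, 20.5]
ee_rot: [-0.0, 0.981, -0.196, -0.001]
contact_force: [-6.2, 1.9, 12.0]
grip_width: 0.507
grip_force: 62.4
6.525 [ 520.65 -122.04   20.52] jig [ 0.29 51.1  20.52] yaw-jig -0.001290460364250734 F [-6.19  1.92 12.02] w 0.5072424479847056 62.39402174949646 tilt [-0.  0. -1.] q [-0.37  0.62  1.74  0.    0.79  1.59]
t: 6.78
tool_pos: [534.2, -127.6, 20.5]
ee_rot: [-0.0, 0.981, -0.196, -0.002]
contact_force: [-10.0, 3.7, 15.6]
grip_width: 0.503
grip_force: 62.7
6.775 [ 534.17 -127.6    20.49] jig [ 0.32 36.48 20.49] yaw-jig -0.0011954605780966077 F [-10.02   3.67  15.62] w 0.5030205056837274 62.668436765670776 tilt [-0.  0. -1.] q [-0.37  0.64  1.69  0.    0.81  1.59]
```

```bash
python3 -m handwheel '[0.8,0,-0.05,0,0,0,0.8,0,0,0,0,0,0.8,0,0,0,0,0]'; python3 -c "from go import *;st()"
```

```text
t: 7.15
tool_pos: [557.2, -137.3, 20.6]
ee_rot: [-0.0, 0.981, -0.196, -0.001]
contact_force: [-5.1, 2.1, 9.6]
grip_width: 0.508
grip_force: 62.0
7.15 [ 557.2  -137.27   20.55] jig [ 0.19 11.5  20.55] yaw-jig -0.001355396190157343 F [-5.06  2.06  9.55] w 0.5080943550966486 61.96950674057007 tilt [-0.  0. -1.] q [-0.38  0.67  1.62  0.    0.85  1.59]
```

```bash
python3 -m handwheel '[0.8,0,0,0,0,0,0.6,0,0,0,0,0,0,0,0,0,0,0]'; python3 -c "from go import *;st()"; python3 -m handwheel '[0.2,0,0,0,0,0,0.2,0,0,0,0,0]'; python3 -c "from go import *;st()"
```

```text
t: 7.52
tool_pos: [571.2, -143.1, 20.6]
ee_rot: [-0.0, 0.981, -0.196, 0.0]
contact_force: [-1.5, 0.2, 5.9]
grip_width: 0.508
grip_force: 61.6
7.525 [ 571.2  -143.14   20.57] jig [ 0.12 -3.68 20.57] yaw-jig -0.0014919786007516755 F [-1.49  0.15  5.85] w 0.5082662583463752 61.63896203041077 tilt [ 0.  0. -1.] q [-0.38  0.69  1.58  0.    0.87  1.59]
t: 7.78
tool_pos: [573.7, -144.2, 20.5]
ee_rot: [-0.0, 0.981, -0.196, -0.001]
contact_force: [-8.3, 3.4, 9.9]
grip_width: 0.507
grip_force: 61.9
7.775 [ 573.73 -144.16   20.54] jig [ 0.15 -6.41 20.54] yaw-jig -0.0013505357163823284 F [-8.34  3.36  9.88] w 0.5066341284638417 61.93449139595032 tilt [-0.  0. -1.] q [-0.38  0.7   1.57  0.    0.88  1.59]
```

```bash
python3 -m handwheel '[0,0,0,0,0,0,0.1,0,0,0,0,0]'; python3 -c "from go import *;st()"; python3 -m handwheel '[0.1,0,0,0,0,0,0.1,0,0,0,0,0]'; python3 -c "from go import *;st()"
```

```text
t: 8.02
tool_pos: [573.7, -144.1, 20.5]
ee_rot: [-0.0, 0.981, -0.196, -0.002]
contact_force: [-10.0, 4.4, 14.3]
grip_width: 0.505
grip_force: 62.3
8.025 [ 573.74 -144.14   20.51] jig [ 0.17 -6.4  20.51] yaw-jig -0.001346391319025031 F [-10.01   4.35  14.26] w 0.5054605504835535 62.341800928115845 tilt [-0.  0. -1.] q [-0.38  0.7   1.56  0.    0.89  1.59]
t: 8.28
tool_pos: [573.7, -144.1, 20.5]
ee_rot: [-0.001, 0.981, -0.196, -0.004]
contact_force: [-17.5, 6.5, 18.5]
grip_width: 0.504
grip_force: 62.9
8.275 [ 573.75 -144.13   20.51] jig [ 0.18 -6.41 20.51] yaw-jig -0.0011937224333582463 F [-17.53   6.46  18.5 ] w 0.5038934570818716 62.93944001197815 tilt [-0.01  0.   -1.  ] q [-0.38  0.7   1.56 -0.    0.89  1.59]
```

It stopped hard at y=-6.4 with about 18 N along the channel, as expected for home. I release, then give a confirming push with closed fingers from behind.

```bash
python3 -m handwheel '[-0.2,0,-0.05,0,0,0,0,0,0,0,0,0]' - && python3 -m handwheel '[0,0,0,0,0,0,0,0,0,0,0,0,0,0,0,0,0,0,0,0,0,0,0,0,0,0,0,0,0,0,0,0,-1.5,0,0,0,0,0,-2.5,0,0,0,0,0,-2,0,0,0]' 0 && python3 -m handwheel '[-2,0,0,0,0,0,-2,0,0,0,0,0,0,0,0,0,0,0,0,0,0,0,0,0,0,0,0,0,0,0]' 1; python3 chk.py pics/g3.png; python3 -c "
from go import *
rel(W(p,(0,32,20))[0],p[2])"
```

```text
t: 8.52
tool_pos: [573.7, -144.1, 20.5]
ee_rot: [-0.0, 0.981, -0.196, -0.002]
contact_force: [-7.1, 3.0, 7.2]
grip_width: 0.507
grip_force: 61.8
t: 9.52
tool_pos: [576.2, -145.7, 82.3]
ee_rot: [0.0, 0.981, -0.196, 0.001]
contact_force: [-0.2, -0.3, -0.5]
grip_width: 1.003
grip_force: 0.0
t: 10.15
tool_pos: [539.6, -130.6, 80.6]
ee_rot: [0.0, 0.981, -0.196, 0.001]
contact_force: [-0.1, -0.2, 0.0]
grip_width: 0.004
grip_force: 0.0
10.15 [ 539.64 -130.57   80.55] jig [-0.33 30.29 80.55] yaw-jig -0.0018746410188814622 F [-0.15 -0.16  0.04] w 0.0036750690246180745 0.0 tilt [ 0. -0. -1.] q [-0.38  0.56  1.63 -0.    0.95  1.59]
-30 11 [-15.18  13.67  18.93]
-20 63 [-23.5    0.13  19.17]
-10 70 [-23.81  -3.76  17.53]
0 67 [-21.99  -1.81  17.62]
10 36 [-20.76  -0.74  19.56]
front y [-69.06 -67.35] ((-0.16132736206054688, -29.36895751953125), (35.24564743041992, 80.89982604980469), 0.5302093029022217)
shift [-0.15 -0.04  6.04] turn z -0.0019229588896987337
```

View pics/g3.png

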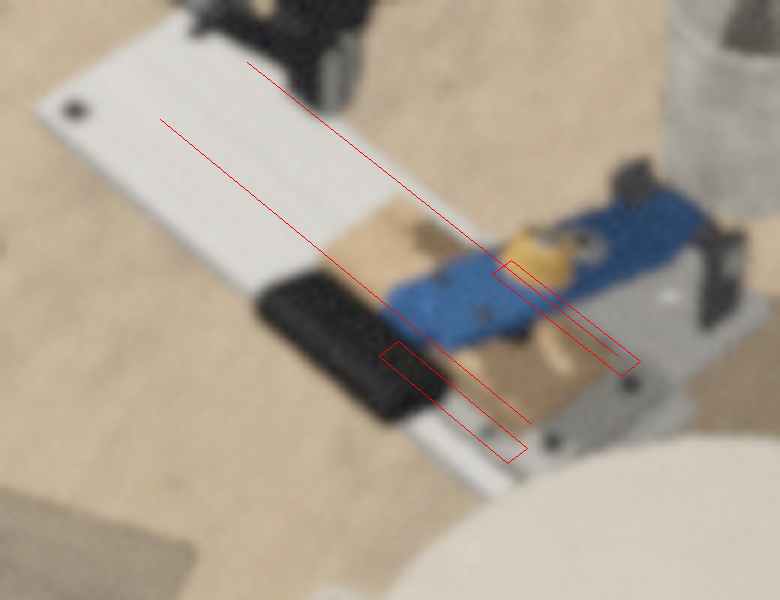

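The strip lies between the rails with its front end at the stop near (565,415). Now the confirming push.

```bash
python3 -m handwheel '[-0.3,0,2,0,0,0,0,0,2,0,0,0,0,0,2,0,0,0,0,0,0,0,0,0,0.5,0,0,0,0,0,0.5,0,0,0,0,0]'; python3 -c "from go import *;st()"; python3 -m handwheel '[0.3,0,0,0,0,0,0.2,0,0,0,0,0]'; python3 -c "from go import *;st()"
```

```text
t: 10.95
tool_pos: [546.4, -133.4, 21.3]
ee_rot: [0.0, 0.981, -0.196, 0.001]
contact_force: [0.3, 0.2, -0.3]
grip_width: -0.001
grip_force: 0.0
10.95 [ 546.44 -133.37   21.28] jig [-0.32 22.93 21.28] yaw-jig -0.0018083289373280742 F [ 0.32  0.15 -0.35] w -0.0011328919471734558 0.0 tilt [ 0. -0. -1.] q [-0.38  0.65  1.66 -0.    0.83  1.59]
t: 11.2
tool_pos: [547.1, -133.5, 20.4]
ee_rot: [-0.001, 0.981, -0.196, -0.004]
contact_force: [-13.1, 5.4, 9.3]
grip_width: -0.002
grip_force: 7.1
11.2 [ 547.14 -133.48   20.4 ] jig [-0.15 22.25 20.4 ] yaw-jig -0.0015136820202763523 F [-13.05   5.37   9.32] w -0.0018545078198522688 7.110254543367773 tilt [-0.01  0.   -1.  ] q [-0.38  0.66  1.65  0.    0.84  1.59]
```

```bash
python3 -m handwheel '[0.1,0,-0.05,0,0,0,0,0,0,0,0,0]'; python3 -c "from go import *;st()"; python3 -m handwheel '[-1,0,0,0,0,0,-2,0,-3,0,0,0,0,0,-6,0,0,0,0,0,-5,0,0,0,0,0,0,0,0,0]'; python3 -c "
from go import *
st();rel(W(p,(-88,-80,135))[0],p[2]);rel(W(p,(-88,-80,135))[0],p[2]+np.pi/2)"
```

```text
t: 11.45
tool_pos: [547.1, -133.4, 20.4]
ee_rot: [-0.001, 0.981, -0.196, -0.005]
contact_force: [-11.2, 5.4, 7.1]
grip_width: 0.001
grip_force: 6.4
11.45 [ 547.11 -133.41   20.44] jig [-0.1  22.3  20.44] yaw-jig -0.0013580989299701862 F [-11.15   5.44   7.12] w 0.0005377833867623685 6.4172064838930964 tilt [-0.01  0.   -1.  ] q [-0.38  0.66  1.65  0.    0.85  1.59]
t: 12.08
tool_pos: [525.8, -124.7, 165.6]
ee_rot: [0.001, 0.981, -0.196, 0.005]
contact_force: [0.1, -0.3, 0.1]
grip_width: -0.001
grip_force: 0.0
12.075 [ 525.82 -124.67  165.6 ] jig [ -0.16  45.32 165.6 ] yaw-jig -0.0016996846600276783 F [ 0.1  -0.27  0.1 ] w -0.000660104096729436 0.0 tilt [ 0.01 -0.   -1.  ] q [-0.37  0.42  1.59 -0.    1.12  1.59]
shift [12.51  8.76  3.2 ] turn z -0.0016996846600276783
shift [12.51  8.76  3.2 ] turn z 1.5690966421348689
```

```bash
python3 - <<'E'
from go import *
D=np.load('side0.npy');D2=np.load('top0.npy')
w=W(p,(-98,-80,0))[0];print(w)
for c,d in(('side',D),('top',D2)):
    a=cloud(c,d,d>0);j=inv(p,a)
    for z in(80,130,200):
        k=(a[:,2]>z)&(a[:,2]<500)&(a[:,0]>350);r=np.hypot(*(a[k,:2]-w[:2]).T);i=np.argsort(r)[:60]
        m=[q for q in i if not(abs(j[k][q,0]+86)<30 and abs(j[k][q,1]+80)<50)][:3];print(c,z,[(r[q].round(),a[k][q].round(),j[k][q].round()) for q in m])
E
```

```text
[ 604.2  -262.99    0.  ]
side 80 []
side 130 [(np.float64(97.0), array([ 689., -310.,  151.]), array([-109., -176.,  151.])), (np.float64(97.0), array([ 682., -321.,  152.]), array([-122., -174.,  152.])), (np.float64(97.0), array([ 688., -313.,  151.]), array([-112., -176.,  151.]))]
side 200 [(np.float64(225.0), array([678., -51., 200.]), array([126., -67., 200.])), (np.float64(226.0), array([677., -50., 202.]), array([127., -66., 202.])), (np.float64(230.0), array([678., -45., 201.]), array([132., -65., 201.]))]
top 80 []
top 130 [(np.float64(98.0), array([ 685., -319.,  156.]), array([-119., -176.,  156.])), (np.float64(99.0), array([ 691., -311.,  154.]), array([-109., -179.,  154.])), (np.float64(100.0), array([ 685., -322.,  155.]), array([-122., -177.,  155.]))]
top 200 [(np.float64(219.0), array([ 791., -378.,  201.]), array([-133., -296.,  201.])), (np.float64(222.0), array([ 791., -383.,  201.]), array([-138., -299.,  201.])), (np.float64(224.0), array([673., -50., 201.]), array([125., -62., 201.]))]
```

```bash
python3 -m handwheel '[3.1,2.2,0,0,0,0,3.1,2.2,0,0,0,0,3.1,2.2,0,0,0,0,3,2.2,0,0,0,0,0,0,1.5,0,0,0,0,0,1.5,0,0,0,0,0,0,0,0,0]' 1; python3 -c "from go import *;st()"
```

```text
t: 12.95
tool_pos: [601.5, -250.5, 128.5]
ee_rot: [-0.001, 0.981, -0.195, -0.002]
contact_force: [-0.0, -0.0, 0.1]
grip_width: -0.0
grip_force: 0.0
12.95 [ 601.5  -250.5   128.48] jig [-87.49 -72.73 128.48] yaw-jig -0.0009565504277908587 F [-0.04 -0.04  0.11] w -0.000270819526644026 0.0 tilt [-0.  0. -1.] q [-0.51  0.66  1.28  0.    1.21  1.45]
```

```bash
python3 -m handwheel '[0.4,0.1,0.6,0,0,0,0.2,0.1,0.6,0,0,0,0,0.2,0.6,0,0,0,0,0.2,0.6,0,0,0,0,0.2,0.6,0,0,0,0,0.15,0.6,0,0,0,0,0,0,0,0,0]'; python3 -c "from go import *;st()"
```

```text
t: 13.82
tool_pos: [604.8, -263.4, 94.4]
ee_rot: [0.0, 0.981, -0.196, 0.0]
contact_force: [1.0, -0.3, 3.7]
grip_width: 0.001
grip_force: 1.6
13.825 [ 604.81 -263.44   94.37] jig [-98.18 -80.73  94.37] yaw-jig -0.0020315406365085664 F [ 0.97 -0.33  3.7 ] w 0.0014960262345630954 1.5574048814596608 tilt [ 0. -0. -1.] q [-0.53  0.71  1.29 -0.    1.14  1.44]
```

```bash
python3 -m handwheel '[0,0,0.6,0,0,0,0,0.05,0.6,0,0,0,0,0.05,0.6,0,0,0,0,0,0.6,0,0,0,0,0,0.5,0,0,0,0,0,0,0,0,0,0,0,0,0,0,0]'; python3 -c "from go import *;st()"
```

```text
t: 14.7
tool_pos: [603.9, -265.6, 66.5]
ee_rot: [0.001, 0.981, -0.196, 0.0]
contact_force: [-5.0, -4.7, 9.7]
grip_width: -0.003
grip_force: 4.6
14.7 [ 603.93 -265.64   66.54] jig [-100.55  -80.77   66.54] yaw-jig -0.002048240448218941 F [-5.04 -4.65  9.73] w -0.002620103881300969 4.624852174019907 tilt [-0. -0. -1.] q [-0.53  0.74  1.32 -0.    1.09  1.44]
```

```bash
python3 -m handwheel '[0,0,0.35,0,0,0,0,0,0.3,0,0,0,0,0,0,0,0,0,0,0,0,0,0,0,0,0,0,0,0,0]'; python3 - <<'E'
from go import *
st();P,D=vision.snapshot('side')
I=P[:,:,::-1];u=proj('side',W(p,(-8,-80,65)))[0].astype(int);print(u)
cv2.imwrite('pics/s1.png',cv2.resize(I[u[1]-30:u[1]+30,u[0]-40:u[0]+40],None,fx=10,fy=10,interpolation=2))
P,D=vision.snapshot('top');I=P[:,:,::-1];u=proj('top',W(p,(-8,-80,65)))[0].astype(int)
E
```

```text
t: 15.32
tool_pos: [603.9, -265.9, 60.5]
ee_rot: [0.001, 0.981, -0.196, 0.0]
contact_force: [-5.6, -5.4, 12.1]
grip_width: 0.001
grip_force: 5.8
15.325 [ 603.94 -265.87   60.5 ] jig [-100.76  -80.86   60.5 ] yaw-jig -0.002047979009486056 F [-5.59 -5.39 12.11] w 0.0007069906419995621 5.795027666536043 tilt [ 0. -0. -1.] q [-0.53  0.74  1.32 -0.    1.07  1.44]
[357 295]
```

View pics/s1.png

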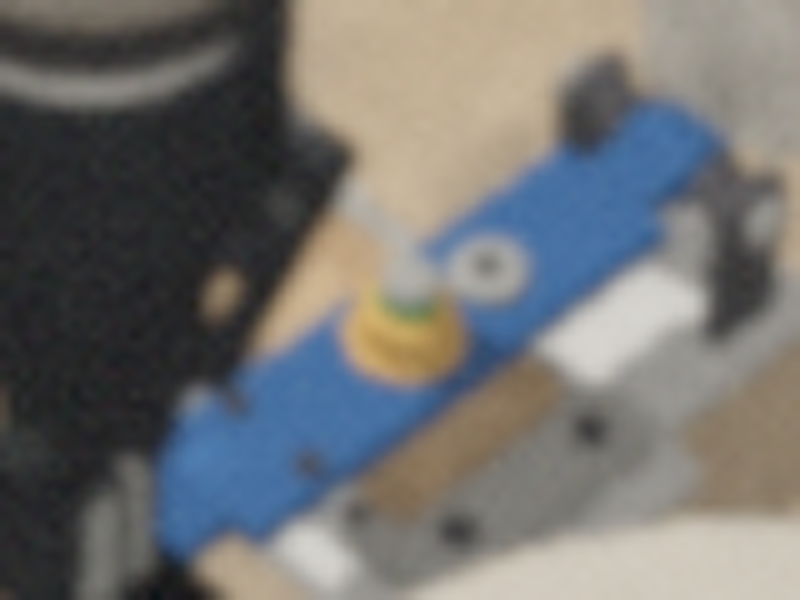

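The crop shows the stem standing out of the brass sleeve at (410,280), with the green band at (410,305) and no red. The strip meets the stop without a gap. I check that the hold is steady and then hand in.

```bash
python3 -m handwheel '[0,0,0,0,0,0,0,0,0,0,0,0,0,0,0,0,0,0,0,0,0,0,0,0]' && python3 -c "
from station import sense,finish_job
s=sense();print(s['tool_pos'],s['contact_force'])
if 56<s['tool_pos'][2]<64: print(finish_job())"
```

```text
t: 15.92
tool_pos: [604.0, -265.8, 60.5]
ee_rot: [0.001, 0.981, -0.196, 0.0]
contact_force: [-4.0, -4.8, 11.8]
grip_width: 0.0
grip_force: 5.8
[ 603.9567971  -265.83592353   60.49843496] [-4.02591403 -4.75051545 11.83047419]
the job is handed in; nothing more can be done
None
```

The strip is home against the stop, and the job was handed in at about 16 s with the pad still held down at about 12 N, the green band showing and the red hidden.

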